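Clamp the shader frame in the repair jig

ROBOT

A 6-joint arm with a two-finger parallel gripper is mounted at the origin on the work surface. World frame = base frame: x ahead of the robot, y to its left, z up, the work surface at z = 0. Lengths are in m, angles in rad, forces in N, time in s.
With the tool pointing down it reaches from about 0.3 to 0.775 m from the base axis. Payload 14.6 kg.
Tool frame: the origin (TCP) lies on the centre line of the jaws, within the pads' length; the fingertips stand 25 mm ahead of it and the grasp point (between the pads) lies 6 mm ahead of it (ctrl.tip_reach is the distance from the TCP to the fingertips, in m); z points along the fingers, y is the line along which they close (so a half turn about z gives the same grasp; the last joint's range is limited). The gripper opens to 94 mm and grips with 3 to 60 N. Pads are 16 mm wide; open, the fingers measure 119 mm over their backs; the gripper's body (75 mm by 177 mm) begins 78 mm behind the grasp point.
Start: joints at [-1.406, 0.3, 1.521, -0, 1.321, -0.067], TCP at [0.126, -0.535, 0.23] pointing down, gripper open.
Joint ranges: [-3.03, 3.03], [-0.79, 2.21], [0.23, 2.52], [-1.04, 4.18], [0, 3.07], [-2.55, 2.55]. Speed limits (rad/s): [2.22, 2.22, 2.57, 3.14, 3.14, 3.14].

INTERFACE

Orientations are given as [roll, pitch, yaw] about the fixed x, y, z axes, in that order (R = Rz(yaw) Ry(pitch) Rx(roll)).
In Python, from station import ctrl gives the robot as it stands. The module is installed in compiled form; this text tells all that it offers.
- The arm moves only by the tool apply_moves, never from a script. Its argument "deltas" is a list of rows, each a list of 7 numbers: the closure in counts, from 0 (fully open) to 255 (shut), then the shift along the world's x, y, z in cm, then the turn, a rotation vector about the world's x, y, z in rad. In form: [[jaw, tx, ty, tz, ax, ay, az], ...]. A call has 1 to 10 rows; each row shifts and turns the commanded pose from where the row before left it; what a row does not reach is not made up. A row lasts 1/10 s, in which the tool goes at most 50 mm and 8.59 degrees, less where a joint would pass 70% of its speed; a pose out of reach is approached as far as the arm can. A call with a gripper value outside its range is refused whole. The fingers move at their own pace and stop on an object; "grip_force" is the grip in N (left out, the last holds). Time passes only in rows, so rows that do not move let the fingers close. It gives the time, the measured TCP pose, the force, the opening and the grip force at its end, in the units of the state.
- ctrl.get_obs(): the state, without advancing time (a new reading comes with each control period).
- ctrl.camera(name): name is "scene" or "side" or "wrist"; returns a dict with "img" (384x512x3 uint8, red, green, blue), "K" (3x3 intrinsics, pixels), "pose" (4x4, takes a point from camera to world coordinates); the wrist camera has in their place "hand_eye" (4x4, takes a point from camera to tool coordinates, whose origin is the TCP and whose axes are the flange's). Camera axes: x right, y up, looking along -z (the intrinsics and any distortion apply to the point x, -y, -z); pixel columns grow to the right and rows downward; lengths in m; the calibration is good to about 2 mm. A picture is of the moment at which its call begins: read the wrist's pose just before it. There is no depth.
- ctrl.hand_in(): hands the job in; it is judged then, once.
The state is a dict: "time_s": time; "qpos": joint angles; "joint_vel": joint speeds; "tau": joint torques, N m; "ee_pos": TCP position; "eef_rot": TCP orientation; "force": force on the tool from outside, world axes, zero at the start; "moment": the same for the moment, N m; "grip_width": finger opening in m; "grip_force": force on a finger pad.
Only numpy, scipy, OpenCV 4.12 (cv2) and the standard library are available. Lean on these libraries where they do the work, as an engineer would, in place of code of your own. Each camera call takes 0.05 s, during which the arm holds its last target. There are 200 camera calls.

TASK

Clamp the chrome shader frame for repair, touching with the fingertips only: push it along the jig's nest until it is home against the end stop, then flip the toggle clamp's handle over past centre so that it snaps down and its pad holds the frame. Pick nothing up, leave the loose parts around the jig where they are, and let go at the end.

Things in the scene. Friction and masses are not known exactly. Their poses are not given: they have to be found in the camera images.
- jig: Clamping jig fixed to the bench: dark steel plate 255 x 110 x 10 mm, two side rails 12 mm high and 65 mm apart, an end stop 14 mm high and 12 mm thick across the nest, a toggle clamp behind the stop. Origin: at bench level below the middle of the stop's face. x: along the nest, from its open end to the stop and on to the clamp; z up. Rails run from x = -100 mm to the stop, the plate from -165 to 90 mm.
- shader_frame: Dented chrome tattoo-machine frame lying on its side between the rails: a square C of 12-17 mm bars, 82 mm (along its x) by 62 mm, 18 mm thick, 0.16 kg, loose. Origin: underside, middle of the outline; x points to the end that meets the stop. It starts 20 to 50 mm short of the stop, resting on the jig's plate 10 mm above the bench; home, its origin is at jig x = -41 mm.
- frame_back (a point): Middle of the frame's flat rear face (62 mm wide, 18 mm high, the end away from the stop), half-way up, 19 mm above the bench. Pushed here towards the jig's +x, the frame slides home (about 1 N).
- handle_end (a point): Point inside the clamp's black rubber hand grip (78 long, 22 wide, 14 mm thick), on its centre line 14 mm short of its free end. In jig x, z (mm), y = 0: open (40, 160), grip upright; swung over it passes (85, 162), (116, 142), (126, 124), (138, 86); clamped (141, 65), grip nearly level, upper side at z = 72. Open, the clamp's bar stands upright on the grip's -x side, up to z = 95.
- clamp_handle (a joint): Handle angle of the toggle clamp, relative to its bar, rad: 0 = open (handle and bar upright); grows as the handle is swung over towards the jig's +x and down; pad meets the frame at about 2.4; dead centre about 2.81; 2.92 = snapped over on its stop, clamped. Past upright it falls to about 2.4 by its own weight and stays there, not locked; 2 to 3 N down on the grip's end takes it over centre.
- clamp_pad: Rubber-tipped sprung spindle, 13 mm across, at the end of the clamp's bar. Clamped, it presses on the frame's front bar 8 mm before the stop face with some 20 N. Origin: centre of the rubber's face.
- capacitor: Bystander: blue can capacitor standing upright, 36 mm across, 60 mm tall with terminals. Origin: centre of its underside.
- post_a: Bystander: brass binding post standing upright, 22 mm across, 33 mm tall. Origin: centre of its underside.
- post_b: Bystander: the other brass binding post of the pair, same size and origin.
- coil: Bystander: spare machine coil, copper winding on a black bobbin, 28 mm across, 37 mm tall, upright. Origin: centre of its underside.
- grip_tube: Bystander: ribbed steel grip tube standing upright, 22 mm across, 50 mm tall. Origin: centre of its underside.
- hex_set: Bystander: hex key set in a red plastic fold-out holder, 105 x 30 x 18 mm, lying flat with one key swung out. Origin: centre of its underside.
- screwdriver: Bystander: black-handled screwdriver, 150 mm long, lying on the bench. Origin: underside.
There are look-alikes about, which are no part of the job. Several things have the shape of the shader_frame; the one meant has the colours described above.

How it is judged:
On the way, in this order (a step that is already met when the one before it is completed fails the run):
1. the frame is home against the end stop while the clamp is still open (x of shader_frame in the frame of jig between -0.044 and -0.0385 m and angle between the x axis of shader_frame and the x axis of jig, either way round below 0.06 rad and value of joint clamp_handle below 1.5 rad), for 0.1 s.
2. the handle has snapped over past centre (value of joint clamp_handle above 2.86 rad), for 0.2 s.
At the end, for the whole second after the job is handed in: The frame lies square in the nest within 3 mm of the end stop, the clamp handle is past centre (joint above 2.86 rad), the pad presses on the frame with more than 8 N and the frame is still (x of shader_frame in the frame of jig between -0.044 and -0.0385 m and angle between the x axis of shader_frame and the x axis of jig, either way round below 0.06 rad and value of joint clamp_handle above 2.86 rad and contact force between clamp_pad and shader_frame above 8 N and linear speed of shader_frame below 0.01 m/s); the robot touches nothing.
It fails at once if the frame is lifted or tipped in the nest (z of shader_frame in the frame of jig above 0.018 m or angle between shader_frame's own z axis and vertical above 0.2 rad).
It fails at once if a loose part beside the jig is moved by more than 20 mm (distance of any of capacitor, post_a, post_b, coil, grip_tube, hex_set, screwdriver from where it was at the start of the episode above 0.02 m).
It also fails if it takes over 48 s, if anything falls off the work surface, if the arm or the gripper's body presses on something with over 40 N, if the wrist force passes 120 N, or if a joint passes its speed limit or range.

## Working session

There is one attempt and no reset: what is moved stays moved. The work goes in short steps, Python scripts to look and compute and a tool call to move; the robot and the scene stay as the last step left them, time stands still between calls to the robot, and variables do not carry over. Pictures are saved under pics/ and viewed, at most 13 in all, crops included, and the job is handed in when it is done.

Besides the shell and the picture viewer there is one more tool, called as name([rows], argument=value, ...), one row to a line, values as JSON. apply_moves: Moves the arm, as the interface text tells. Its arguments: {"type":"object","properties":{"deltas":{"type":"array"},"grip_force":{"type":"number"}},"required":["deltas"]}

```bash
mkdir -p pics; python3 - <<'E'
from station import ctrl
import cv2,numpy as np
o=ctrl.get_obs();print({k:np.round(v,3).tolist() for k,v in o.items()})
for n in("scene","side","wrist"):
    c=ctrl.camera(n);cv2.imwrite(f"pics/{n}0.png",c["img"][:,:,::-1])
    np.savez(f"{n}0.npz",**c)
    print(n,c["K"].tolist(),np.round(c.get("pose",c.get("hand_eye")),4).tolist(),[k for k in c])
E
```

```text
{'time_s': 0.0, 'qpos': [-1.406, 0.3, 1.522, -0.0, 1.321, -0.067], 'joint_vel': [-0.0, 0.001, 0.002, -0.001, 0.0, -0.001], 'tau': [-0.001, -53.181, -35.274, 0.071, 0.024, -0.0], 'ee_pos': [0.126, -0.535, 0.23], 'eef_rot': [-3.14, -0.0, 0.232], 'force': [-0.075, -0.725, -0.272], 'moment': [-0.016, 0.005, 0.051], 'grip_force': 0.0, 'grip_width': 0.094}
scene [[454.1442740496797, 0.0, 254.67438983397554], [0.0, 454.1442740496797, 196.6742894724163], [0.0, 0.0, 1.0]] [[-0.6464, -0.4059, 0.6461, 1.089], [0.763, -0.3482, 0.5446, 0.437], [0.0039, 0.845, 0.5347, 0.5465], [0.0, 0.0, 0.0, 1.0]] ['img', 'K', 'pose']
side [[460.24919206986397, 0.0, 253.0029837164683], [0.0, 460.24919206986397, 191.12281875881413], [0.0, 0.0, 1.0]] [[-0.8049, 0.3664, -0.4669, 0.1204], [-0.5933, -0.4817, 0.6449, 0.6094], [0.0114, 0.7961, 0.6051, 0.7173], [0.0, 0.0, 0.0, 1.0]] ['img', 'K', 'pose']
wrist [[282.5852248014963, 0.0, 251.64478352572473], [0.0, 282.5852248014963, 187.5383009469607], [0.0, 0.0, 1.0]] [[-0.0011, 0.9735, 0.2287, 0.0658], [1.0, 0.0013, -0.0007, 0.0006], [-0.001, 0.2287, -0.9735, -0.1546], [0.0, 0.0, 0.0, 1.0]] ['img', 'K', 'hand_eye']
```

View pics/scene0.png

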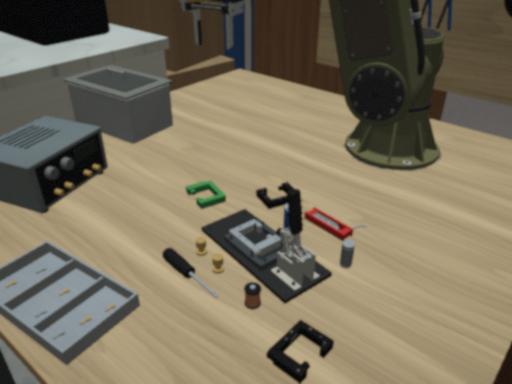

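View pics/side0.png

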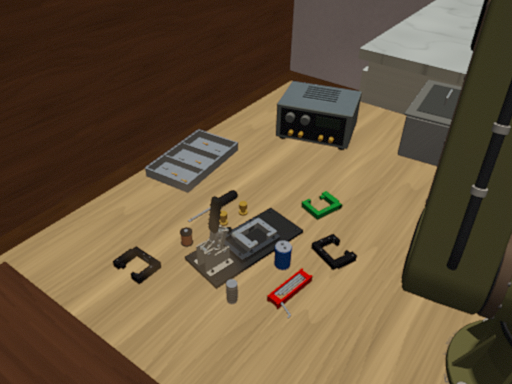

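Scene view: the jig is at about (265,252), with a grey frame in the nest at (255,240). Look-alikes are green at (206,193), black at (300,350), and black partly hidden at (270,197). The grey one fits, since it is chrome and lies between the rails. Next I'll confirm that in an enlarged crop.

```bash
python3 - <<'E'
import cv2,numpy as np
a=cv2.imread("pics/scene0.png")[180:310,190:350];b=cv2.imread("pics/side0.png")[180:290,180:310]
cv2.imwrite("pics/crop_scene.png",cv2.resize(a,None,fx=4.5,fy=4.5,interpolation=cv2.INTER_CUBIC))
cv2.imwrite("pics/crop_side.png",cv2.resize(b,None,fx=5,fy=5,interpolation=cv2.INTER_CUBIC))
E
```

```text
(no output)
```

View pics/crop_scene.png

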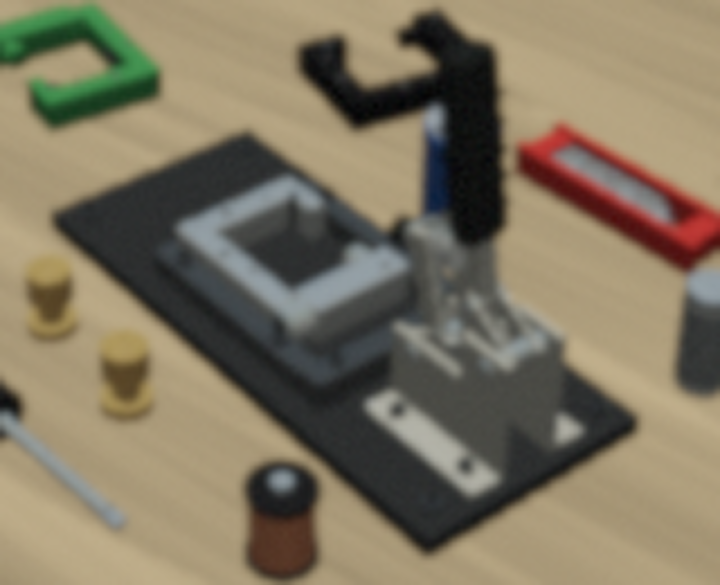

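View pics/crop_side.png

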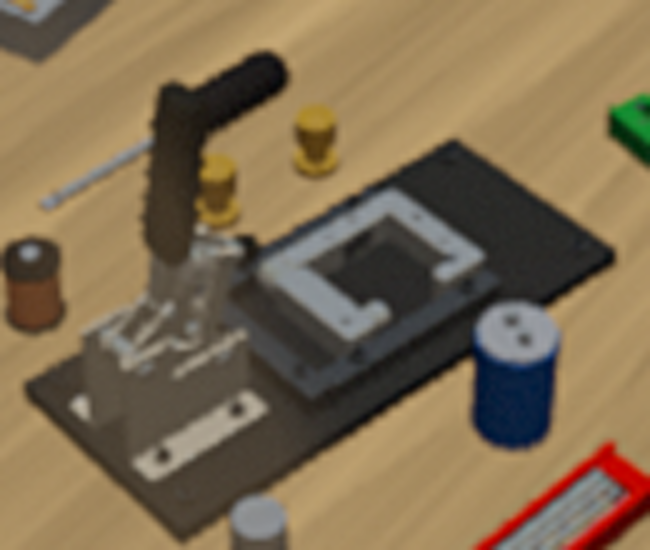

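The grey frame lies in the nest between the rails, and its rear edge runs (178,228)-(292,178) in the scene crop. Now I'll get the jig and frame poses from the corner pixels.

```bash
cat > h.py <<'E'
import numpy as np
def cam(n): return np.load(f"{n}.npz")
def ray(c,p,pose=None):
    T=c["pose"] if pose is None else pose; K=c["K"]
    d=np.array([(p[0]-K[0,2])/K[0,0],-(p[1]-K[1,2])/K[1,1],-1]); return T[:3,3],T[:3,:3]@d
def onz(c,p,z,pose=None):
    o,d=ray(c,p,pose); return o+d*(z-o[2])/d[2]
sc=lambda p:(190+p[0]/4.5-.4,180+p[1]/4.5-.4)
sd=lambda p:(180+p[0]/5-.4,180+p[1]/5-.4)
E
python3 - <<'E'
from h import *
S,D=cam("scene0"),cam("side0")
np.set_printoptions(precision=4,suppress=True)
m=np.array([[-165,-55],[-165,55],[90,55],[90,-55]])/1000
A=np.array([onz(S,sc(p),.01)[:2] for p in[(52,216),(247,133),(637,418),(430,540)]])
B=np.array([onz(D,sd(p),.01)[:2] for p in[(455,140),(615,253),(185,535),(28,384)]])
def fit(M,P):
    m0,p0=M.mean(0),P.mean(0);H=(M-m0).T@(P-p0);t=np.arctan2(H[0,1]-H[1,0],H[0,0]+H[1,1])
    R=np.array([[np.cos(t),-np.sin(t)],[np.sin(t),np.cos(t)]]);return t,R,p0-R@m0
for n,M,P in(("A",m,A),("B",m,B),("AB",np.r_[m,m],np.r_[A,B])):
    t,R,o=fit(M,P);print(n,t,o,((P-o)@R-M).round(4).tolist())
loc=lambda P:((P[:2]-o)@R*1000).round(1)
print("frame scene rear",[loc(onz(S,sc(p),.028)) for p in[(178,228),(292,178)]],"front",[loc(onz(S,sc(p),.028)) for p in[(298,318),(410,262)]])
print("frame side rear",[loc(onz(D,sd(p),.028)) for p in[(397,190),(485,255)]],"front",[loc(onz(D,sd(p),.028)) for p in[(260,268),(345,338)]])
for n,c,f,p in(("cap",S,sc,(0,0)),("capbase",D,sd,(513,425)),("postfar",S,sc,(50,320)),("post2",S,sc,(126,400)),("coil",S,sc,(282,560)),("tube",D,sd,(260,560))):
    print(n,loc(onz(c,f(p),0)))
# handle top triangulate
o1,d1=ray(S,sc((470,60)));o2,d2=ray(D,sd((175,100)))
s=np.linalg.lstsq(np.c_[d1,-d2],o2-o1,rcond=None)[0];P1=o1+d1*s[0];P2=o2+d2*s[1];print("handle",P1,P2,loc(P1),loc(P2))
np.savez("jig.npz",t=t,o=o,R=R)
E
```

```text
A 1.3703358479016479 [0.5777 0.0551] [[0.0015, 0.0009], [0.002, -0.0012], [-0.0015, -0.0015], [-0.0021, 0.0017]]
B 1.3661405426179034 [0.5734 0.0541] [[0.0012, 0.001], [0.0024, -0.0016], [-0.001, 0.0003], [-0.0026, 0.0003]]
AB 1.3682363772616046 [0.5756 0.0546] [[0.0025, -0.0015], [0.0029, -0.0035], [-0.0007, -0.0033], [-0.001, -0.0001], [0.0002, 0.0034], [0.0015, 0.0007], [-0.0018, 0.0021], [-0.0036, 0.0021]]
frame scene rear [array([-100.9,  -31.2]), array([-100.2,   29.7])] front [array([-22.3, -28.3]), array([-22.6,  31.1])]
frame side rear [array([-103.9,  -27.4]), array([-103.2,   31.1])] front [array([-22.5, -28.4]), array([-21.5,  29.4])]
cap [-355.5   33. ]
capbase [-59.5  94.7]
postfar [-112.3  -90. ]
post2 [-50.9 -93.1]
coil [ 56.2 -97.4]
tube [68.7 80.1]
handle [0.5851 0.0932 0.1698] [0.585  0.0925 0.1704] [39.7 -1.5] [39.  -1.7]
```

apply_moves([
  [255,2.12,2.31,0,0,0,0.0568],
  [255,2.12,2.31,0,0,0,0.0568],
  [255,2.12,2.31,0,0,0,0.0568],
  [255,2.12,2.31,0,0,0,0.0568],
  [255,2.12,2.31,0,0,0,0.0568],
  [255,2.12,2.31,0,0,0,0.0568],
  [255,2.12,2.31,0,0,0,0.0568],
  [255,2.12,2.31,0,0,0,0.0568],
  [255,2.12,2.31,0,0,0,0.0568],
  [255,2.12,2.31,0,0,0,0.0568],
], grip_force=10)

```text
time_s: 1.15
ee_pos: [0.339, -0.3032, 0.2304]
eef_rot: [-3.141, -0.0, 0.802]
force: [1.2, -1.1, 0.3]
grip_width: 0.0173
grip_force: 0.0
```

apply_moves([
  [255,2.12,2.31,-1,0,0,0.0568],
  [255,2.12,2.31,-1,0,0,0.0568],
  [255,2.12,2.31,-1,0,0,0.0568],
  [255,2.12,2.31,-1,0,0,0.0568],
  [255,2.12,2.31,-1,0,0,0.0568],
  [255,2.12,2.31,-1,0,0,0.0568],
  [255,2.12,2.31,-1,0,0,0.0568],
  [255,2.12,2.31,-1,0,0,0.0568],
  [255,2.12,2.31,0,0,0,0.0568],
  [255,2.12,2.31,0,0,0,0.0568],
])

```text
time_s: 2.15
ee_pos: [0.5509, -0.0721, 0.1499]
eef_rot: [-3.141, 0.0, 1.37]
force: [-1.0, -0.3, -0.3]
grip_width: 0.0006
grip_force: 0.0
```

```bash
cat >> h.py <<'E'
J=np.load("jig.npz") 
def tojig(p): return np.r_[(np.array(p[:2])-J["o"])@J["R"],p[2]]*1000
def toworld(x,y,z): return np.r_[J["o"]+J["R"]@(np.array([x,y])/1000),z/1000]
E
cat > st.py <<'E'
from h import *
from station import ctrl
import cv2,sys
o=ctrl.get_obs();np.set_printoptions(precision=4,suppress=True)
print(o["time_s"],"jig",tojig(o["ee_pos"]),"rpy",o["eef_rot"],"F",o["force"],o["grip_width"])
if len(sys.argv)>1:
    q=[float(v) for v in sys.argv[1:4]];print("delta cm",(toworld(*q)-o["ee_pos"])*100)
E
python3 st.py -130 0 39; python3 - <<'E'
from station import ctrl
import cv2,numpy as np
c=ctrl.camera("wrist");cv2.imwrite("pics/w1.png",c["img"][:,:,::-1]);np.savez("wrist1.npz",**c)
E
```

```text
2.15 jig [-129.1305   -1.3481  149.9013] rpy [-3.1406  0.      1.3702] F [-1.009  -0.2667 -0.3219] 0.000639294265799777
delta cm [ -0.1495  -0.0581 -11.0901]
```

View pics/w1.png

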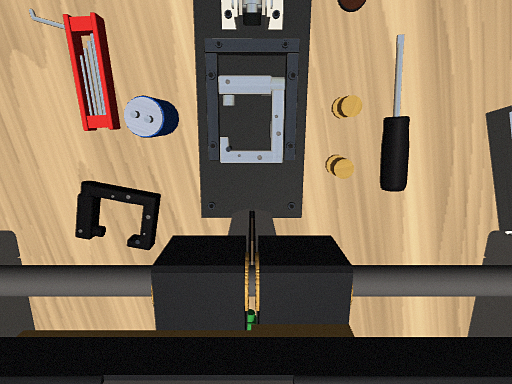

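Wrist view: plate rear corners are at (201,216) and (301,218). The frame's rear edge runs (219,162)-(283,163), the stop's bottom edge is at row ~53, and the tool is centred at column 252.

```bash
python3 - <<'E'
from h import *
from scipy.spatial.transform import Rotation as Ro
from station import ctrl
import numpy as np
o=ctrl.get_obs();T=np.eye(4);T[:3,3]=o["ee_pos"];T[:3,:3]=Ro.from_euler("xyz",o["eef_rot"]).as_matrix()
W=np.load("wrist1.npz");P=T@W["hand_eye"]
for n,p,z in(("plate",(201,216),.01),("plate",(301,218),.01),("rear",(219,162),.028),("rear",(283,163),.028),("front",(219,76),.028),("front",(284,78),.028),("stop",(216,53),.024),("stop",(292,53),.024)):
    print(n,tojig(onz(W,p,z,P)).round(1))
E
```

```text
plate [-162.5   52.2   10. ]
plate [-164.1  -57.6   10. ]
rear [-100.2   29.2   28. ]
rear [-100.8  -33.9   28. ]
front [-20.6  27.6  28. ]
front [-21.9 -32.3  28. ]
stop [-0.2 30.4 24. ]
stop [  0.3 -39.4  24. ]
```

apply_moves([
  [255,-0.1,-0.05,-2,0,0,0],
  [255,0,0,-2,0,0,0],
  [255,0,0,-2,0,0,0],
  [255,0,0,-2,0,0,0],
  [255,0,0,-1.5,0,0,0],
  [255,0,0,-1,0,0,0],
  [255,0,0,-0.4,0,0,0],
  [255,0,0,0,0,0,0],
])

```text
time_s: 3.0
ee_pos: [0.5494, -0.0738, 0.0414]
eef_rot: [-3.141, 0.0, 1.368]
force: [0.2, -0.0, 0.7]
grip_width: 0.0008
grip_force: 0.0
```

apply_moves([
  [255,0.2,0.4,-0.1,0,0,0],
  [255,0.1,0.5,0,0,0,0],
  [255,0.1,0.5,0,0,0,0],
  [255,0.1,0.5,0,0,0,0],
  [255,0.08,0.4,0,0,0,0],
  [255,0.06,0.3,0,0,0,0],
  [255,0.06,0.3,0,0,0,0],
  [255,0.06,0.3,0,0,0,0],
  [255,0.06,0.3,0,0,0,0],
  [255,0,0,0,0,0,0],
])

```text
time_s: 4.0
ee_pos: [0.5576, -0.0384, 0.0404]
eef_rot: [-3.142, -0.0, 1.368]
force: [-0.4, 0.1, 0.3]
grip_width: 0.0009
grip_force: 0.0
```

```bash
python3 st.py -90 -1 40
```

```text
4.0 jig [-94.7592  -1.1087  40.418 ] rpy [-3.1415 -0.0001  1.368 ] F [-0.4052  0.1119  0.2763] 0.0008831299461311178
delta cm [ 0.0851  0.4684 -0.0418]
```

apply_moves([
  [255,0.02,0.1,0,0,0,0],
  [255,0.02,0.1,0,0,0,0],
  [255,0.02,0.1,0,0,0,0],
  [255,0.02,0.1,0,0,0,0],
  [255,0,0,0,0,0,0],
])

```text
time_s: 4.5
ee_pos: [0.558, -0.0364, 0.0404]
eef_rot: [-3.141, 0.003, 1.368]
force: [-3.6, -14.2, 0.6]
grip_width: 0.0008
grip_force: 7.1
```

apply_moves([
  [255,0.02,0.1,0,0,0,0],
  [255,0,0,0,0,0,0],
])

```text
time_s: 4.7
ee_pos: [0.558, -0.0363, 0.0404]
eef_rot: [-3.141, 0.004, 1.368]
force: [-5.2, -20.4, 2.8]
grip_width: 0.0006
grip_force: 10.7
```

apply_moves([
  [255,0.01,0.07,0,0,0,0],
  [255,0,0,0,0,0,0],
])

```text
time_s: 4.9
ee_pos: [0.558, -0.0362, 0.0404]
eef_rot: [-3.141, 0.005, 1.367]
force: [-7.0, -24.8, 1.9]
grip_width: 0.0009
grip_force: 13.2
```

The force rose to 25 N with no more motion, so the frame is against something firm. I'll back off, rise and check the gap at the stop.

apply_moves([
  [255,-0.1,-0.5,0,0,0,0],
  [255,-0.3,-1.5,0,0,0,0],
  [255,-0.2,-1,1,0,0,0],
  [255,0,0,3,0,0,0],
  [255,0,0,4,0,0,0],
  [255,0,0,4,0,0,0],
  [255,0,0,4,0,0,0],
  [255,0,0,1,0,0,0],
  [255,0,0,0,0,0,0],
])

```text
time_s: 5.8
ee_pos: [0.553, -0.0635, 0.2123]
eef_rot: [3.138, -0.0, 1.368]
force: [-0.6, 0.3, -0.3]
grip_width: 0.0003
grip_force: 0.0
```

```bash
python3 st.py 12 -1 172; python3 - <<'E'
from station import ctrl
import cv2,numpy as np
c=ctrl.camera("wrist");np.savez("wrist2.npz",**c)
i=c["img"][0:240,150:350,::-1];cv2.imwrite("pics/w2.png",cv2.resize(i,None,fx=2.5,fy=2.5,interpolation=cv2.INTER_CUBIC))
E
```

```text
5.8 jig [-120.2988   -1.6716  212.3466] rpy [ 3.1383 -0.0002  1.3675] F [-0.6214  0.2558 -0.331 ] 0.0003155362236664227
delta cm [ 2.5958 12.9729 -4.0347]
```

View pics/w2.png

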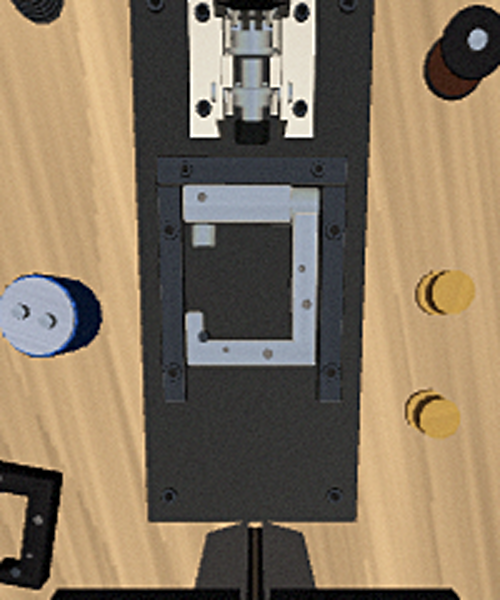

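The frame's front edge (row 185) meets the stop and it lies square, so it is home. Next I'll move behind the handle, on its -x side above the bar.

apply_moves([
  [255,0.43,2.16,0,0,0,0],
  [255,0.43,2.16,0,0,0,0],
  [255,0.43,2.16,0,0,0,0],
  [255,0.43,2.16,0,0,0,0],
  [255,0.43,2.16,0,0,0,0],
  [255,0.43,2.16,-1,0,0,0],
  [255,0,0,-1.5,0,0,0],
  [255,0,0,-1.5,0,0,0],
  [255,0,0,0,0,0,0],
])

```text
time_s: 6.75
ee_pos: [0.5769, 0.0664, 0.1667]
eef_rot: [-3.135, 0.002, 1.368]
force: [0.0, -1.5, 0.6]
grip_width: 0.0006
grip_force: 0.0
```

apply_moves([
  [255,0.1,0.5,0,0,0,0],
  [255,0.1,0.5,0,0,0,0],
  [255,0.1,0.5,0,0,0,0],
  [255,0.1,0.5,0,0,0,0],
  [255,0.1,0.5,0,0,0,0],
])

```text
time_s: 7.25
ee_pos: [0.5836, 0.0921, 0.1707]
eef_rot: [3.141, -0.0, 1.368]
force: [-0.4, -0.6, 1.1]
grip_width: 0.0006
grip_force: 0.2
```

apply_moves([
  [255,0.1,0.5,0,0,0,0],
  [255,0.1,0.5,0,0,0,0],
  [255,0.1,0.5,0,0,0,0],
  [255,0.1,0.5,0,0,0,0],
  [255,0.1,0.5,0,0,0,0],
  [255,0.1,0.5,0,0,0,0],
  [255,0.1,0.5,0,0,0,0],
  [255,0.1,0.5,0,0,0,0],
  [255,0,0,0,0,0,0],
])

```text
time_s: 8.15
ee_pos: [0.5915, 0.1322, 0.1704]
eef_rot: [3.142, -0.0, 1.368]
force: [0.1, 0.1, 0.4]
grip_width: 0.0006
grip_force: 0.0
```

```bash
python3 st.py 100 -1 172; python3 - <<'E'
from station import ctrl
import cv2,numpy as np
c=ctrl.camera("side");np.savez("side3.npz",**c)
i=c["img"][140:300,150:350,::-1];cv2.imwrite("pics/s3.png",cv2.resize(i,None,fx=3.5,fy=3.5,interpolation=cv2.INTER_CUBIC))
E
```

```text
8.15 jig [ 79.1607  -0.023  170.4187] rpy [ 3.1416 -0.0001  1.3684] F [0.077  0.0768 0.3641] 0.0005554034223282064
delta cm [0.5149 2.0217 0.1581]
```

View pics/s3.png

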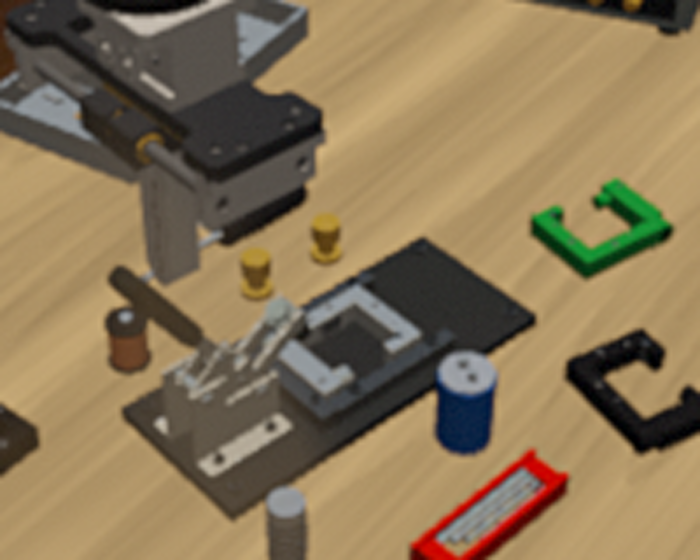

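The handle has fallen over past upright, with its free end at crop (122,278), and the frame is still home. Next I'll locate the end in the jig's y=0 plane and press down on it.

```bash
python3 - <<'E'
from h import *
D=cam("side3")
for p in((122,278),(195,335)):
    o,d=ray(D,(150+p[0]/3.5,140+p[1]/3.5)); n=J["R"][:,1]; s=((J["o"]-o[:2])@n)/(d[:2]@n); print(tojig(o+d*s))
E
python3 st.py 130 -1 172
```

```text
[1.10225329e+02 3.87499022e-14 1.61879738e+02]
[6.64304272e+01 4.06692227e-14 9.44989496e+01]
8.2 jig [ 78.827   -0.0262 170.386 ] rpy [-3.1415 -0.      1.3682] F [-0.2575 -0.2195  0.4182] 0.0007858730335328777
delta cm [1.1249 4.9931 0.1614]
```

The handle is leaning lightly on the fingers, with its end at about (103,150). I'll follow it over and then down.

apply_moves([
  [255,0.1,0.5,0,0,0,0],
  [255,0.1,0.5,0,0,0,0],
  [255,0.1,0.5,0,0,0,0],
  [255,0.1,0.5,0,0,0,0],
  [255,0.1,0.5,0,0,0,0],
  [255,0.1,0.5,0,0,0,0],
  [255,0.1,0.5,0,0,0,0],
  [255,0.1,0.5,0,0,0,0],
  [255,0,0,0,0,0,0],
])

```text
time_s: 9.1
ee_pos: [0.5995, 0.1722, 0.1704]
eef_rot: [-3.142, -0.0, 1.368]
force: [1.1, 0.2, -0.1]
grip_width: 0.0006
grip_force: 0.0
```

apply_moves([
  [255,0.04,0.2,-0.4,0,0,0],
  [255,0.04,0.2,-0.4,0,0,0],
  [255,0.04,0.2,-0.4,0,0,0],
  [255,0.04,0.2,-0.4,0,0,0],
  [255,0,0,0,0,0,0],
])

```text
time_s: 9.6
ee_pos: [0.6008, 0.1797, 0.1536]
eef_rot: [-3.141, 0.0, 1.368]
force: [0.2, 0.1, 0.1]
grip_width: 0.0005
grip_force: 0.0
```

```bash
python3 st.py 135 -1 97; python3 - <<'E'
from station import ctrl
import cv2,numpy as np
c=ctrl.camera("side");np.savez("side4.npz",**c)
i=c["img"][140:300,150:350,::-1];cv2.imwrite("pics/s4.png",cv2.resize(i,None,fx=3.5,fy=3.5,interpolation=cv2.INTER_CUBIC))
E
```

```text
9.6 jig [127.562    0.4284 153.6104] rpy [-3.1406  0.0005  1.368 ] F [0.189  0.0679 0.0782] 0.000516322220063129
delta cm [ 0.2896  0.6999 -5.661 ]
```

View pics/s4.png

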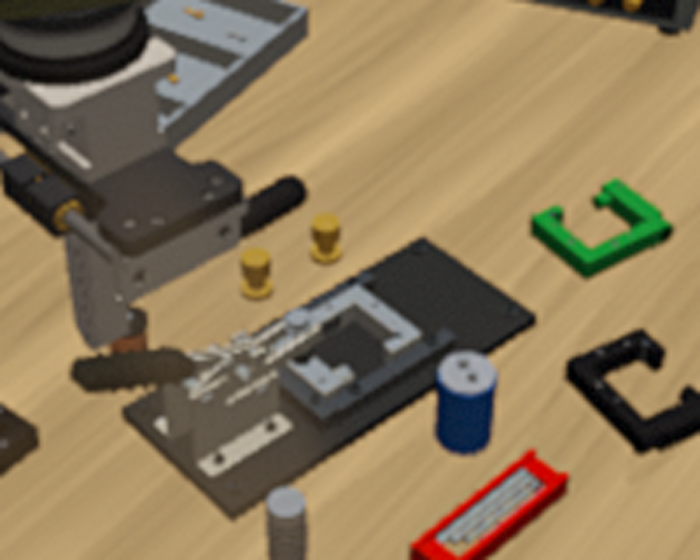

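The handle is now well down at crop (75-190,370), just below the fingertips, with the pad on the frame. Next I'll press down.

apply_moves([
  [255,0.2,0.7,-1,0,0,0],
  [255,0,0,-1,0,0,0],
  [255,0,0,-0.5,0,0,0],
  [255,0,0,-0.5,0,0,0],
  [255,0,0,-0.5,0,0,0],
  [255,0,0,-0.5,0,0,0],
  [255,0,0,-0.4,0,0,0],
  [255,0,0,-0.4,0,0,0],
  [255,0,0,0,0,0,0],
])

```text
time_s: 10.55
ee_pos: [0.6028, 0.1864, 0.1057]
eef_rot: [-3.141, 0.001, 1.368]
force: [0.7, 0.2, -0.2]
grip_width: 0.0007
grip_force: 0.0
```

apply_moves([
  [255,0,0,-0.2,0,0,0],
  [255,0,0,-0.2,0,0,0],
  [255,0,0,-0.2,0,0,0],
  [255,0,0,-0.2,0,0,0],
  [255,0,0,0,0,0,0],
])

```text
time_s: 11.05
ee_pos: [0.6029, 0.1865, 0.0981]
eef_rot: [-3.141, 0.0, 1.368]
force: [-0.6, -0.8, 0.3]
grip_width: 0.0003
grip_force: 0.0
```

apply_moves([
  [255,0,0,-0.1,0,0,0],
  [255,0,0,-0.1,0,0,0],
  [255,0,0,0,0,0,0],
])

```text
time_s: 11.35
ee_pos: [0.603, 0.1865, 0.0963]
eef_rot: [-3.141, 0.0, 1.368]
force: [-0.4, 0.3, 0.3]
grip_width: 0.0008
grip_force: 0.0
```

apply_moves([
  [255,0,0,-0.1,0,0,0],
  [255,0,0,-0.1,0,0,0],
  [255,0,0,0,0,0,0],
])

```text
time_s: 11.65
ee_pos: [0.603, 0.1865, 0.0943]
eef_rot: [-3.141, 0.0, 1.368]
force: [0.4, -0.7, 0.6]
grip_width: 0.0003
grip_force: 0.0
```

apply_moves([
  [255,0,0,-0.1,0,0,0],
  [255,0,0,-0.1,0,0,0],
  [255,0,0,0,0,0,0],
])

```text
time_s: 11.95
ee_pos: [0.6031, 0.1866, 0.0925]
eef_rot: [3.141, -0.0, 1.368]
force: [0.5, 0.4, 1.2]
grip_width: 0.0003
grip_force: 0.6
```

```bash
python3 st.py; python3 - <<'E'
from station import ctrl
import cv2,numpy as np
c=ctrl.camera("side");np.savez("side5.npz",**c)
a=c["img"][190:290,150:290,::-1]
d=ctrl.camera("scene")["img"][190:310,230:370,::-1]
cv2.imwrite("pics/s5.png",np.vstack([cv2.resize(a,(420,300),interpolation=cv2.INTER_CUBIC),cv2.resize(d,(350,300),interpolation=cv2.INTER_CUBIC)[:, :350].copy() if 0 else cv2.copyMakeBorder(cv2.resize(d,(350,300),interpolation=cv2.INTER_CUBIC),0,0,0,70,cv2.BORDER_CONSTANT)]))
E
```

```text
11.95 jig [134.8102  -0.4489  92.4669] rpy [ 3.1414 -0.0002  1.3678] F [0.4827 0.3676 1.2076] 0.0003084736592544924
```

View pics/s5.png

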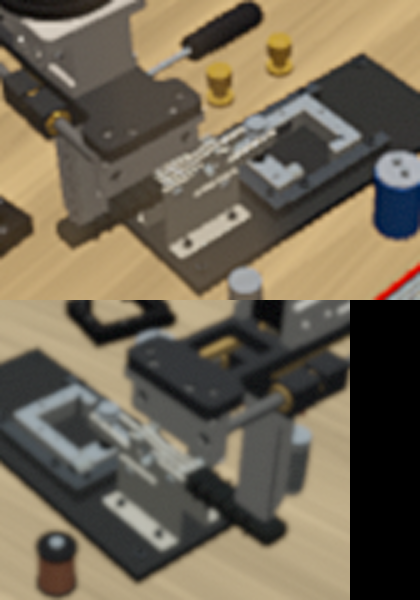

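The handle is nearly level and the tips are just touching it. I'll press on to feel the stop.

apply_moves([
  [255,0,0,-0.1,0,0,0],
  [255,0,0,-0.1,0,0,0],
  [255,0,0,0,0,0,0],
])

```text
time_s: 12.35
ee_pos: [0.6032, 0.1868, 0.0907]
eef_rot: [3.141, -0.001, 1.368]
force: [-0.9, 1.9, 5.7]
grip_width: 0.0005
grip_force: 2.5
```

apply_moves([
  [255,0,0,-0.1,0,0,0],
  [255,0,0,0,0,0,0],
])

```text
time_s: 12.55
ee_pos: [0.6033, 0.1869, 0.0899]
eef_rot: [3.141, -0.001, 1.368]
force: [0.1, 3.3, 6.1]
grip_width: 0.0004
grip_force: 3.1
```

```bash
python3 - <<'E'
from station import ctrl
import cv2,numpy as np
print(ctrl.tip_reach)
c=ctrl.camera("side");np.savez("side6.npz",**c)
a=c["img"][195:275,155:275,::-1]
cv2.imwrite("pics/s6.png",cv2.resize(a,(780,520),interpolation=cv2.INTER_CUBIC))
E
```

```text
0.025
```

View pics/s6.png

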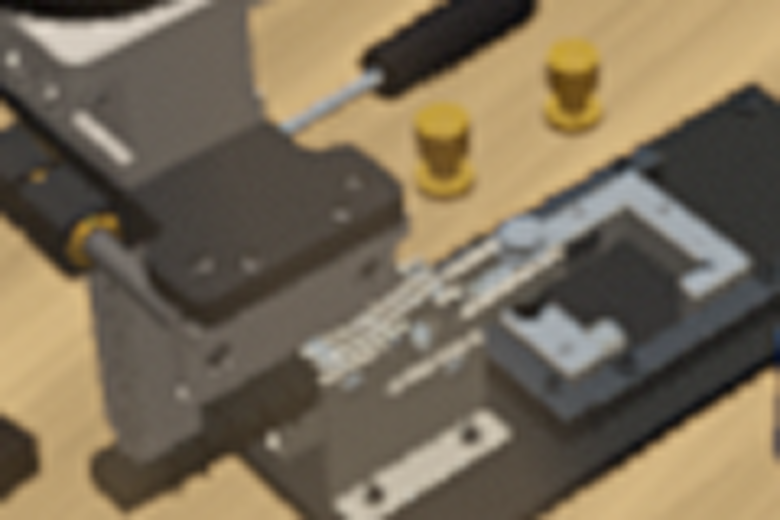

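The tips are on the grip, whose end is at crop (125,485). I'll measure the end's height.

```bash
python3 - <<'E'
from h import *
D=cam("side6")
for p,y in(((95,455),-11),((120,500),11),((122,478),0),((240,425),11)):
    o,d=ray(D,(155+p[0]/6.5,195+p[1]/6.5)); n=J["R"][:,1]; q=J["o"]+n*y/1000; s=((q-o[:2])@n)/(d[:2]@n); print(p,tojig(o+d*s).round(1))
E
```

```text
(95, 455) [148.2 -11.   59.5]
(120, 500) [153.9  11.   61.9]
(122, 478) [146.3  -0.   57.1]
(240, 425) [110.6  11.   63.7]
```

apply_moves([
  [255,0,0,-0.1,0,0,0],
  [255,0,0,0,0,0,0],
])

```text
time_s: 12.8
ee_pos: [0.6033, 0.187, 0.0892]
eef_rot: [3.141, -0.001, 1.368]
force: [-0.9, 3.6, 7.5]
grip_width: 0.0
grip_force: 4.1
```

apply_moves([
  [255,0,0,-0.1,0,0,0],
  [255,0,0,0,0,0,0],
])

```text
time_s: 13.0
ee_pos: [0.6034, 0.187, 0.0884]
eef_rot: [3.14, -0.001, 1.368]
force: [-1.6, 4.2, 10.3]
grip_width: 0.0003
grip_force: 5.1
```

apply_moves([
  [255,0,0,-0.1,0,0,0],
  [255,0,0,-0.1,0,0,0],
  [255,0,0,-0.1,0,0,0],
  [255,0,0,0,0,0,0],
  [255,0,0,0,0,0,0],
])

```text
time_s: 13.5
ee_pos: [0.6036, 0.1872, 0.0861]
eef_rot: [3.14, -0.002, 1.368]
force: [-2.3, 4.5, 14.0]
grip_width: 0.0004
grip_force: 7.2
```

apply_moves([
  [255,0,0,0.5,0,0,0],
  [255,0,0,1,0,0,0],
  [255,0,0,2,0,0,0],
  [255,0,0,3,0,0,0],
  [255,0,0,3,0,0,0],
  [255,0,0,3,0,0,0],
  [255,0,0,2,0,0,0],
  [255,0,0,0,0,0,0],
  [255,0,0,0,0,0,0],
])

```text
time_s: 14.4
ee_pos: [0.6028, 0.1863, 0.2286]
eef_rot: [-3.141, 0.001, 1.368]
force: [-0.3, -1.3, -0.3]
grip_width: 0.0005
grip_force: 0.0
```

```bash
python3 st.py; python3 - <<'E'
from station import ctrl
import cv2,numpy as np
c=ctrl.camera("side");np.savez("side7.npz",**c)
a=c["img"][195:275,155:275,::-1]
cv2.imwrite("pics/s7.png",cv2.resize(a,(780,520),interpolation=cv2.INTER_CUBIC))
E
```

```text
14.4 jig [134.4695  -0.206  228.6478] rpy [-3.1409  0.0005  1.3677] F [-0.347  -1.2577 -0.2912] 0.00045441373969214816
```

View pics/s7.png

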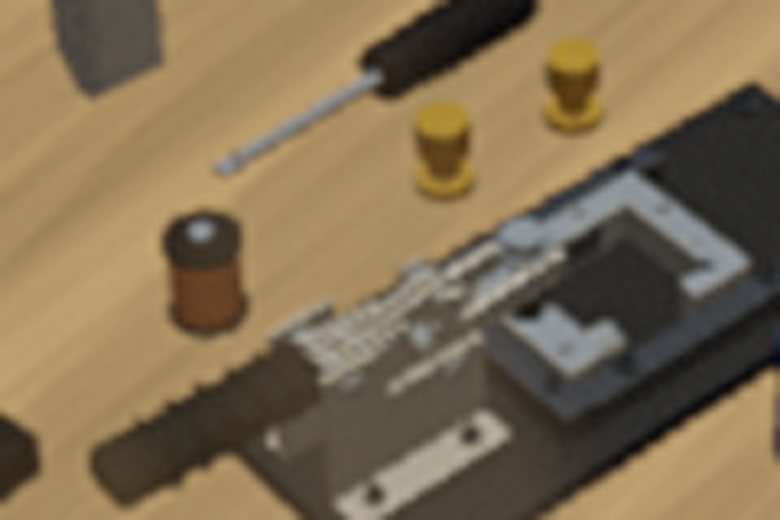

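With the fingers lifted clear, the handle stays nearly level at crop (95-320,350-500) and did not spring back, so it is past centre. The pad is on the frame at (525,235), the frame is home and the loose parts haven't moved.

```bash
python3 -c "
from station import ctrl
print(ctrl.hand_in())"
```

```text
the job is handed in; nothing more can be done
None
```

The job is handed in at about 14.5 s of the 48 s limit. In the last pictures the frame is home against the stop, the clamp handle stays down past centre with its pad on the frame, and the arm is clear of everything. The verdict wasn't returned, and I didn't measure the pad force.

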